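# Light up a jar for the camera

### The job

Take the orange-lidded jar off the wooden tray and stand it gently upright in the middle of the round white light pad. Once it stands there by itself, flip the bat toggle switch on the lamp housing over its centre to the green-dot side so that it stays there, and let go. Leave the two white-lidded jars and the bowl where they are.

Things in the scene. Friction and masses are not known exactly. Their poses are not given: they have to be found in the camera images.
- jar_orange: the jar to show: an upright clear plastic cylinder 54 mm in diameter and 76 mm high with dark brown contents, topped by an orange lid 51 mm in diameter and 18 mm high (94 mm in all), about 0.18 kg. Origin: centre of its underside; z up. It stands on the tray in a row of three jars (about 85 mm apart, in any order).
- jar_white_a: a bystander: same shape and size as the orange-lidded jar but with a white lid, on the tray. Origin: centre of its underside; z up.
- jar_white_b: a bystander: same shape and size as the orange-lidded jar but with a white lid, on the tray. Origin: centre of its underside; z up.
- bowl: a bystander: white ceramic bowl, 100 mm across, 50 mm high, at the far side of the table. Origin: centre of its underside.
- tray: fixed wooden board 290 x 110 x 12 mm on the table, carrying the three jars in a row along its x axis. A 12 mm wide strip at each short end rises to 16 mm. Origin: centre of its underside; x along its length, z up.
- lamp: fixed grey lamp housing on the table, 300 x 140 mm and 45 mm high. Its x axis runs along its length, from the switch end (-x) to the light-pad end (+x); y across it, z up. It may lie at any yaw. On its top beside the switch lie a green dot (36 mm to +y of the pivot: on) and a red dot (36 mm to -y: off). Origin: centre of its underside.
- lamp_pad (a point): centre of the upper face of the round white light pad, 110 mm in diameter, 50 mm above the table (5 mm above the housing's top); 80 mm to +x of the housing's origin. Axes as the housing's.
- switch_pivot (a point): pivot of the bat toggle, 90 mm to -x of the housing's origin and 4 mm above the housing's top (49 mm above the table). Axes as the housing's: the bat swings in the y-z plane through this point.
- toggle_tip (a point): tip of the steel bat of the toggle: a round bar 37 mm long from the pivot, 7 mm thick at the root and 11 mm at the tip. The tip stands 34 mm above the pivot (83 mm above the table) at either end of the swing and 14 mm to one side of it; nothing else on the housing rises near it.
- toggle (a joint): angle of the bat (rad): 0 leaning 0.4 rad to the housing's -y (red dot, off), 0.4 upright, 0.8 leaning 0.4 rad to +y (green dot, on). Starts at 0. A spring drives it to the nearer end from either side of centre, so it goes over by itself (within about 0.4 s) once pushed a little past 0.4; it takes about 2 to 3 N at the tip to start it.

How it is judged:
By the outcome, as a careful person would: the job done as asked, in the order asked, and still so for the second after the job is handed in, with the robot touching nothing.
It also fails if it takes over 56 s, if anything falls off the work surface, if the arm or the gripper's body presses on something with over 40 N, if the wrist force passes 120 N, or if a joint passes its speed limit or range.

### The arm

A 7-joint arm with a two-finger parallel gripper is mounted at the origin on the work surface. World frame = base frame: x ahead of the robot, y to its left, z up, the work surface at z = 0. Lengths are in m, angles in rad, forces in N, time in s.
With the tool pointing down it reaches from about 0.4 to 0.85 m from the base axis. Payload 6.9 kg.
Tool frame: the origin (TCP) lies midway between the tips of the shut fingers; the grasp point (between the pads) lies 19 mm behind it; z points along the fingers, y is the line along which they close (so a half turn about z gives the same grasp; the last joint's range is limited). The gripper opens to 85 mm and grips with 20 to 120 N. Pads are 22 mm wide; open, the fingers measure 114 mm over their backs; the gripper's body (76 mm by 85 mm) begins 54 mm behind the grasp point. The pads swing forward as they close: fully open they stand 13 mm farther back than shut.
Start: joints at [-1.147, 0.507, -0.238, 1.5, 0.126, 1.149, -0.155], TCP at [0.195, 0.594, 0.231] pointing down, gripper open.
Joint ranges: [-3.08, 3.08], [-0.24, 2.05], [-1.43, 1.35], [0, 2.5], [-1.52, 4.66], [0.17, 1.96], [-2.89, 2.89]. Speed limits (rad/s): [2.39, 2.39, 3.14, 3.14, 3.14, 3.14, 3.14].

### API

Orientations are given as a unit quaternion [x, y, z, w].
In Python, from plant import env, camrig, monitor, job gives the robot as it stands (env), with the cameras (camrig), the readings (monitor) and the job (job).
- The arm moves only by the shell command python3 nudge.py 'ROWS' [OPENING]. ROWS is a JSON list that holds a single list of rows (three levels of brackets), with 1 to 12 rows, each of 6 numbers: dx, dy, dz in m, then a rotation vector rx, ry, rz in rad; each row is the pose to reach, as a shift and turn from the pose commanded when the command began, along the tool's axes at that moment; what a row does not reach only later rows make up. A row lasts 1/10 s, in which the tool goes at most 0.05 m and 0.15 rad, less where a joint would pass 70% of its speed; a pose out of reach is approached as far as the arm can. OPENING is the finger opening in m, set as the command begins (- or left out keeps the last). The fingers move at their own pace and stop on an object; the grip force is fixed at half the most. Time passes only in rows, so rows that do not move let the fingers close. It prints the time, the measured TCP pose, the force, the opening and the grip force at its end. Input that does not fit is refused with a message, and nothing moves.
- monitor.observe(): the state, without advancing time (a new reading comes with each control period).
- camrig.get_image(name): name is "side" or "top" or "wrist"; returns the picture (480x640x3 uint8, red, green, blue); there is no depth.
- camrig.calibration(name): a dict with "camera_matrix" (3x3 intrinsics, pixels), "dist_coeffs" ([k1, k2, p1, p2, k3] as OpenCV has them; the pictures are not rectified), "xyz" and "rotation" of the camera in the world. Camera axes: x right, y down, z forward; pixel columns grow to the right and rows downward; lengths in m; the calibration is good to about 2 mm. A picture is of the moment at which its call begins: read the wrist's pose just before it. calibration takes no time and is no camera call; for the wrist camera it gives the pose at the moment of the call.
- job.sign_off(): hands the job in; it is judged then, once.
The state is a dict: "time": time; "joint_positions": joint angles; "dq": joint speeds; "tau": joint torques, N m; "tcp_pos": TCP position; "orientation": TCP orientation; "wrist_force": force on the tool from outside, world axes, zero at the start; "ft_torque": the same for the moment, N m; "grip_width": finger opening in m; "grasp_force": force on a finger pad.
Only numpy, scipy, OpenCV 4.12 (cv2) and the standard library are available. Lean on these libraries where they do the work, as an engineer would, in place of code of your own. Each camera call takes 0.05 s, during which the arm holds its last target. There are 200 camera calls.

## Working session

There is one attempt and no reset: what is moved stays moved. The work goes in short steps, Python scripts to look and compute and a shell command to move; the robot and the scene stay as the last step left them, time stands still between calls to the robot, and variables do not carry over. Pictures are saved under pics/ and viewed, at most 10 in all, crops included, and the job is handed in when it is done.

```bash
ls; mkdir -p pics
cat > h.py <<'E'
import numpy as np, cv2
from plant import env, camrig, monitor, job
def snap(n,f):
    c=camrig.calibration(n); im=camrig.get_image(n); cv2.imwrite('pics/'+f,im[:,:,::-1]); return im,c
def ray(c,u,v):
    K=np.array(c["camera_matrix"],float);d=np.array(c["dist_coeffs"],float)
    p=cv2.undistortPoints(np.array([[[u,v]]],float),K,d)[0,0]
    R=np.array(c["rotation"],float)
    return np.array(c["xyz"],float),R@np.array([p[0],p[1],1])
def onz(c,u,v,z):
    o,r=ray(c,u,v); return o+r*(z-o[2])/r[2]
E
python3 - <<'E'
from h import *
a,c=snap("top","top0.png");b,d=snap("side","side0.png")
print(c,d,monitor.observe())
E
```

```text
nudge.py
pics
plant.py
{'camera_matrix': array([[502.46822753,   0.        , 315.40605147],
       [  0.        , 502.46822753, 241.34781475],
       [  0.        ,   0.        ,   1.        ]]), 'dist_coeffs': array([0.02342727, 0.        , 0.        , 0.        , 0.        ]), 'xyz': array([ 0.52499232, -0.01021914,  0.93605088]), 'rotation': array([ 0.71695782, -0.69534749,  0.04363578, -0.02364878])} {'camera_matrix': array([[532.49021878,   0.        , 308.05964123],
       [  0.        , 532.49021878, 239.10520861],
       [  0.        ,   0.        ,   1.        ]]), 'dist_coeffs': array([-0.14418003,  0.        ,  0.        ,  0.        ,  0.        ]), 'xyz': array([ 0.42104242, -0.47390862,  0.66222895]), 'rotation': array([ 0.91629484, -0.19676715,  0.06314357, -0.34307337])} {'time': 0.1, 'joint_positions': array([-1.14746995,  0.5082239 , -0.23751066,  1.50100204,  0.12568559,
        1.14894496, -0.15481493]), 'dq': array([-0.00061983, -0.00152073, -0.00070635, -0.00266753, -0.00184409,
        0.00079149,  0.00092091]), 'tau': array([-4.01466838e-03, -6.21835184e+01, -2.19404586e+00, -2.50205755e+01,
        1.25384715e-02,  7.82643794e-03,  2.27321215e-05]), 'tcp_pos': array([0.19525132, 0.59324416, 0.23054509]), 'orientation': array([ 1.58260366e-01,  9.87397094e-01, -7.89006315e-04, -1.09661443e-04]), 'wrist_force': array([ 0.53514272, -0.41535387,  0.09787966]), 'ft_torque': array([ 0.00161885,  0.05513125, -0.01061511]), 'grasp_force': 0.0, 'grip_width': 0.08529879125332947}
```

Rotation is a quaternion.

```bash
sed -i 's/R=np.array(c\["rotation"\],float)/R=Rot.from_quat(c["rotation"]).as_matrix()/; 1a from scipy.spatial.transform import Rotation as Rot' h.py
```

```text
(no output)
```

View pics/top0.png

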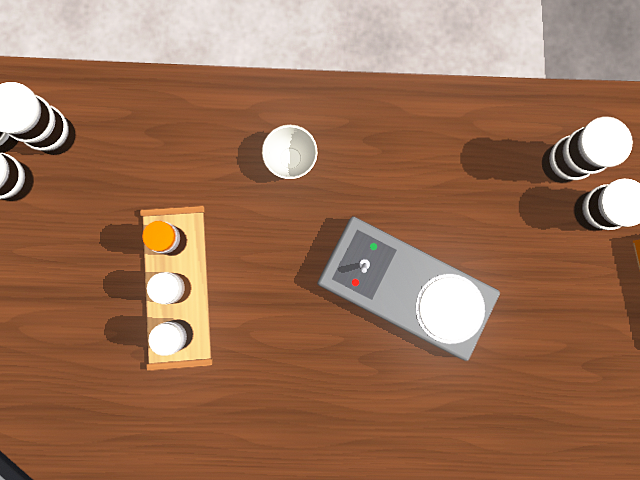

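View pics/side0.png

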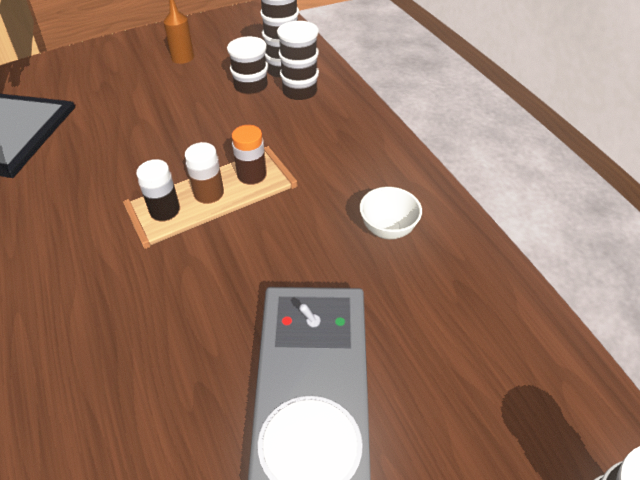

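The top view shows the orange lid at (160,237), the white lids at (166,288) and (168,338), the bowl at (290,152), the green dot at (374,246), the red dot at (355,282) and the pad at (451,309). The side view agrees: orange lid at (248,137) at the far end, with the bat leaning to red.

```bash
cat >> h.py <<'E'
def blob(im,lo,hi,box):
    x0,y0,x1,y1=box
    h=cv2.cvtColor(im,cv2.COLOR_RGB2HSV); m=cv2.inRange(h,lo,hi); k=np.zeros_like(m);k[y0:y1,x0:x1]=m[y0:y1,x0:x1]
    cs,_=cv2.findContours(k,cv2.RETR_EXTERNAL,cv2.CHAIN_APPROX_NONE)
    c=max(cs,key=cv2.contourArea); return cv2.minEnclosingCircle(c),cv2.contourArea(c),c
E
python3 - <<'E'
from h import *
L=lambda f:cv2.imread('pics/'+f)[:,:,::-1].copy()
t,s=L('top0.png'),L('side0.png'); ct,cs=camrig.calibration('top'),camrig.calibration('side')
def rep(name,im,c,lo,hi,box,z):
    (ce,r),a,k=blob(im,lo,hi,box); M=cv2.moments(k); ce2=(M['m10']/M['m00'],M['m01']/M['m00'])
    print(name,np.round(ce,1),round(r,1),np.round(ce2,1),np.round(onz(c,*ce2,z),4),np.round(onz(c,*ce,z),4))
rep('orange',t,ct,(5,150,120),(20,255,255),(120,200,200,270),.106)
rep('wA',t,ct,(0,0,200),(180,60,255),(140,265,195,310),.106)
rep('wB',t,ct,(0,0,200),(180,60,255),(140,315,195,360),.106)
rep('pad',t,ct,(0,0,200),(180,40,255),(400,260,500,360),.05)
rep('green',t,ct,(45,120,60),(80,255,255),(330,220,400,300),.045)
rep('red',t,ct,(0,150,120),(4,255,255),(330,220,400,300),.045)
rep('green s',s,cs,(45,120,60),(80,255,255),(270,290,360,350),.045)
rep('red s',s,cs,(0,150,120),(4,255,255),(270,290,360,350),.045)
rep('pad s',s,cs,(0,0,200),(180,40,255),(240,390,380,480),.05)
rep('orange s',s,cs,(5,150,120),(20,255,255),(220,110,280,170),.106)
E
```

```text
orange [159.5 212. ] 41.3 [154.9 208.2] [0.6511 0.234  0.106 ] [0.645  0.2261 0.106 ]
wA [165. 288.] 18.4 [164.4 287.8] [0.5208 0.211  0.106 ] [0.5205 0.21   0.106 ]
wB [165.8 338.9] 17.9 [165.9 338.8] [0.4392 0.2038 0.106 ] [0.4391 0.2039 0.106 ]
pad [450.2 308.3] 35.3 [450.  308.4] [ 0.4991 -0.2745  0.05  ] [ 0.4993 -0.2747  0.05  ]
green [373.2 246.2] 3.4 [373.1 246.1] [ 0.6052 -0.1375  0.045 ] [ 0.6051 -0.1376  0.045 ]
red [355. 282.] 3.6 [354.9 282.1] [ 0.5402 -0.1064  0.045 ] [ 0.5404 -0.1065  0.045 ]
green s [339.9 321.5] 4.2 [339.7 321.2] [ 0.6051 -0.1337  0.045 ] [ 0.6051 -0.1343  0.045 ]
red s [286.5 320.1] 4.6 [286.5 320.4] [ 0.54   -0.1025  0.045 ] [ 0.5402 -0.1022  0.045 ]
pad s [309.7 446.3] 52.4 [309.7 441. ] [ 0.5002 -0.27    0.05  ] [ 0.4976 -0.2759  0.05  ]
orange s [246.4 135.7] 15.7 [246.7 136.6] [0.6036 0.221  0.106 ] [0.6041 0.2234 0.106 ]
```

```bash
cat >> h.py <<'E'
def delta(x,y,z,yaw):
    """tool-frame shift and turn to TCP (x,y,z), pointing down, tool y axis at world angle yaw (deg, mod 180)"""
    o=monitor.observe(); R=Rot.from_quat(o["orientation"]); ya=np.radians(yaw)
    best=None
    for s in(0,np.pi):
        Y=np.array([np.cos(ya+s),np.sin(ya+s),0]); Z=np.array([0,0,-1.]); G=Rot.from_matrix(np.column_stack([np.cross(Y,Z),Y,Z]))
        rv=(R.inv()*G).as_rotvec()
        if best is None or np.linalg.norm(rv)<np.linalg.norm(best): best=rv
    d=R.inv().apply(np.array([x,y,z])-o["tcp_pos"])
    print("t",o["time"],"d",np.round(d,4),"rv",np.round(best,3),"q",np.round(o["joint_positions"],2),"F",np.round(o["wrist_force"],1))
E
python3 - <<'E'
from h import *
L=lambda f:cv2.imread('pics/'+f)[:,:,::-1].copy()
t,s=L('top0.png'),L('side0.png'); ct,cs=camrig.calibration('top'),camrig.calibration('side')
for im,c,box in((t,ct,(140,215,185,255)),(s,cs,(225,120,275,162))):
    ce,a,k=blob(im,(8,225,150),(20,255,255),box); e=cv2.fitEllipse(k); print(ce,a,e,cv2.boundingRect(k),onz(c,*ce[0],.106),onz(c,*e[0],.106))
delta(.602,.219,.18,95)
E
```

```text
((158.125, 236.0), 16.156076431274414) 713.5 ((158.2826690673828, 235.61268615722656), (28.819562911987305, 31.65062713623047), 94.99285888671875) (142, 221, 33, 30) [0.60516692 0.22605174 0.106     ] [0.60581415 0.2258336  0.106     ]Traceback (most recent call last):
  File "<stdin>", line 5, in <module>
  File "h.py", line 17, in blob
    c=max(cs,key=cv2.contourArea); return cv2.minEnclosingCircle(c),cv2.contourArea(c),c
ValueError: max() iterable argument is empty
```

Run:
```python
from h import *
ct=camrig.calibration('top')
for p in((157.4,235.7),(162,288),(163.3,339)): print(onz(ct,*p,.106))
delta(.605,.226,.22,96)
```

```text
[0.60562359 0.22725511 0.106     ]
[0.52041002 0.21480931 0.106     ]
[0.43881715 0.20785534 0.106     ]
t 0.1 d [-0.504  -0.2208  0.0109] rv [-0.002 -0.    -0.423] q [-1.15  0.51 -0.24  1.5   0.13  1.15 -0.15] F [ 0.5 -0.4  0.1]
```

```bash
python3 nudge.py '[[[-0.02, -0.01, 0, 0, 0, -0.02], [-0.07, -0.03, 0, 0, 0, -0.06], [-0.12, -0.05, 0, 0, 0, -0.1], [-0.17, -0.07, 0, 0, 0, -0.15], [-0.22, -0.095, 0, 0, 0, -0.2], [-0.27, -0.12, 0, 0, 0, -0.24], [-0.32, -0.14, 0, 0, 0, -0.28], [-0.37, -0.16, 0, 0, 0, -0.32], [-0.42, -0.18, 0, 0, 0, -0.36], [-0.46, -0.2, 0, 0, 0, -0.4], [-0.49, -0.215, 0.01, 0, 0, -0.42], [-0.504, -0.221, 0.011, 0, 0, -0.423]]]' 0.085
python3 nudge.py '[[[0, 0, 0, 0, 0, 0], [0, 0, 0, 0, 0, 0]]]'
python3 - <<'E'
from h import *
delta(.605,.226,.22,96)
a,c=snap("wrist","w1.png"); print(c)
E
```

```text
time: 1.3
tcp_pos: [0.6076, 0.2212, 0.2189]
orientation: [-0.05, 0.999, -0.001, -0.0]
wrist_force: [-0.1, -0.1, -0.7]
grip_width: 0.085
grasp_force: 0.0
time: 1.5
tcp_pos: [0.6049, 0.2257, 0.2195]
orientation: [-0.052, 0.999, 0.0, -0.001]
wrist_force: [-0.3, 1.6, 0.3]
grip_width: 0.0853
grasp_force: 0.0
t 1.5 d [-0.0001  0.0003 -0.0006] rv [ 0.    -0.002 -0.001] q [-0.24  0.55 -0.27  1.46  0.15  1.15  1.15] F [-0.3  1.6  0.3]
{'camera_matrix': array([[346.2774865 ,   0.        , 322.1550617 ],
       [  0.        , 346.2774865 , 238.98045677],
       [  0.        ,   0.        ,   1.        ]]), 'dist_coeffs': array([-0.01492379,  0.        ,  0.        ,  0.        ,  0.        ]), 'xyz': array([0.52415879, 0.21845356, 0.36202664]), 'rotation': array([0.66038925, 0.73330735, 0.1199549 , 0.10843059])}
```

View pics/w1.png

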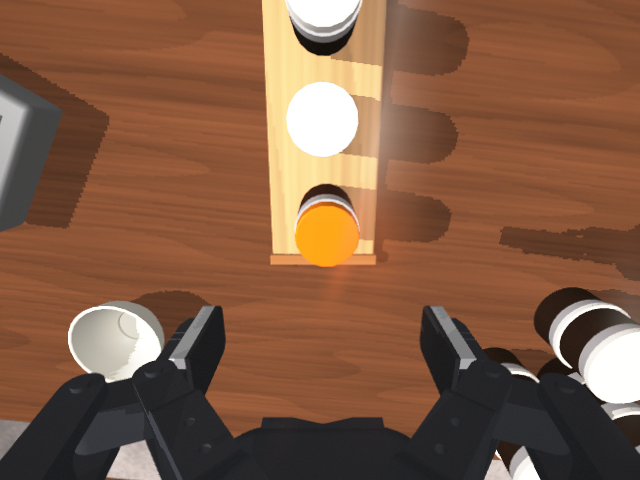

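The wrist view shows the orange lid at (327,235), the next white lid at (322,119), and the open fingers on either side of the row at about x=322. The alignment is good, so I'll refine the lid centre.

Run:
```python
from h import *
w=cv2.imread('pics/w1.png')[:,:,::-1].copy(); c=camrig.calibration('wrist')
(ce,r),a,k=blob(w,(8,200,220),(25,255,255),(290,190,365,270)); print(ce,r,a,onz(c,*ce,.106))
(ce,r),a,k=blob(w,(0,0,200),(180,60,255),(280,75,365,160)); print(ce,r,onz(c,*ce,.106))
delta(.605,.226,.05,96)
```

```text
(326.0065002441406, 234.40780639648438) 32.155799865722656 2908.5 [0.60537759 0.23137341 0.106     ]
(322.0, 118.68000030517578) 37.79933547973633 [0.52098775 0.21921259 0.106     ]
t 1.55 d [-0.0009 -0.0013  0.1699] rv [ 0.001 -0.001  0.001] q [-0.24  0.55 -0.27  1.46  0.15  1.15  1.15] F [-0.   1.  -0.3]
```

```bash
python3 nudge.py '[[[0, 0.002, 0.02, 0, 0, -0.035], [0, 0.002, 0.05, 0, 0, -0.035], [0, 0.002, 0.08, 0, 0, -0.035], [0, 0.002, 0.11, 0, 0, -0.035], [0, 0.002, 0.14, 0, 0, -0.035], [0, 0.002, 0.16, 0, 0, -0.035], [0, 0.002, 0.17, 0, 0, -0.035], [0, 0.002, 0.17, 0, 0, -0.035]]]'
python3 - <<'E'
from h import *
snap("wrist","w2.png"); delta(.605,.229,.05,98)
E
```

```text
time: 2.35
tcp_pos: [0.6034, 0.2294, 0.0494]
orientation: [-0.071, 0.997, -0.0, -0.001]
wrist_force: [-0.5, 0.2, 1.4]
grip_width: 0.085
grasp_force: 0.0
t 2.4 d [-0.0007 -0.0005  0.0006] rv [ 0.    -0.     0.002] q [-0.26  0.72 -0.24  1.65  0.22  0.8   1.12] F [-0.4  0.   0.6]
```

View pics/w2.png

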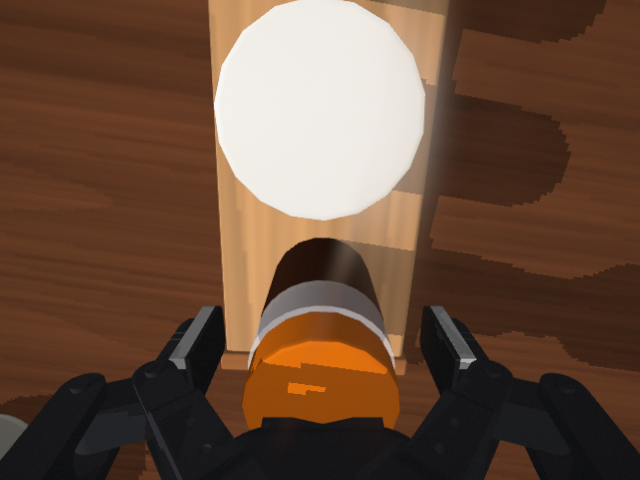

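The jar (centre column ~321) sits midway between the pads (centre column ~322). I'll close the fingers now.

```bash
python3 nudge.py '[[[0, 0, 0, 0, 0, 0], [0, 0, 0, 0, 0, 0], [0, 0, 0, 0, 0, 0], [0, 0, 0, 0, 0, 0], [0, 0, 0, 0, 0, 0], [0, 0, 0, 0, 0, 0], [0, 0, 0, 0, 0, 0], [0, 0, 0, 0, 0, 0]]]' 0.045
```

```text
time: 3.2
tcp_pos: [0.6057, 0.2288, 0.0519]
orientation: [-0.07, 0.998, 0.001, 0.001]
wrist_force: [-1.1, 1.0, 6.3]
grip_width: 0.0529
grasp_force: 63.0
```

```bash
python3 nudge.py '[[[0, 0, -0.005, 0, 0, 0], [0, 0, -0.02, 0, 0, 0], [0, 0, -0.05, 0, 0, 0], [0, 0, -0.09, 0, 0, 0], [0, 0, -0.13, 0, 0, 0], [0, 0, -0.15, 0, 0, 0], [0, 0, -0.15, 0, 0, 0]]]'
python3 - <<'E'
from h import *
delta(.499,-.274,.19,98);delta(.499,-.274,.19,64)
E
```

```text
time: 3.9
tcp_pos: [0.6063, 0.229, 0.205]
orientation: [-0.07, 0.998, 0.001, 0.003]
wrist_force: [0.3, -0.4, -2.3]
grip_width: 0.0531
grasp_force: 63.3
t 3.9 d [ 0.1765 -0.4831  0.013 ] rv [0.002 0.007 0.   ] q [-0.24  0.56 -0.27  1.48  0.16  1.11  1.17] F [ 0.3 -0.4 -2.3]
t 3.9 d [ 0.1765 -0.4831  0.013 ] rv [0.004 0.006 0.594] q [-0.24  0.56 -0.27  1.48  0.16  1.11  1.17] F [ 0.3 -0.4 -2.3]
```

```bash
python3 nudge.py '[[[0.005, -0.015, 0, 0, 0, 0.02], [0.015, -0.04, 0, 0, 0, 0.06], [0.03, -0.08, 0, 0, 0, 0.1], [0.045, -0.12, 0, 0, 0, 0.15], [0.06, -0.16, 0, 0, 0, 0.2], [0.075, -0.2, 0, 0, 0, 0.25], [0.09, -0.24, 0, 0, 0, 0.3], [0.105, -0.28, 0, 0, 0, 0.35], [0.12, -0.32, 0, 0, 0, 0.4], [0.135, -0.36, 0, 0, 0, 0.45], [0.145, -0.395, 0, 0, 0, 0.49], [0.15, -0.42, 0, 0, 0, 0.52]]]'
python3 - <<'E'
from h import *
delta(.499,-.274,.19,64.5)
E
```

```text
time: 5.1
tcp_pos: [0.5116, -0.2126, 0.1988]
orientation: [0.192, 0.981, -0.001, -0.002]
wrist_force: [0.1, -0.6, -1.7]
grip_width: 0.0527
grasp_force: 63.3
t 5.1 d [-0.0116 -0.0616  0.0088] rv [-0.002 -0.004  0.058] q [ 0.41  0.42 -0.09  1.74  0.05  0.99  1.49] F [ 0.1 -0.6 -1.7]
```

```bash
python3 nudge.py '[[[-0.005, -0.03, 0, 0, 0, 0.02], [-0.009, -0.05, 0.004, 0, 0, 0.04], [-0.0116, -0.06, 0.0088, 0, 0, 0.06], [-0.0116, -0.0616, 0.0088, 0, 0, 0.058], [-0.0116, -0.0616, 0.0088, 0, 0, 0.058], [-0.0116, -0.0616, 0.0088, 0, 0, 0.058]]]'
python3 - <<'E'
from h import *
a,c=snap("top","t3.png");b,d=snap("side","s3.png")
cv2.imwrite('pics/c3.png',np.hstack([a[200:420,320:560],b[200:480,180:500][:220]])[:,:,::-1])
delta(.499,-.274,.095,64.5)
E
```

```text
time: 5.7
tcp_pos: [0.5035, -0.2684, 0.1915]
orientation: [0.216, 0.976, 0.0, -0.0]
wrist_force: [0.3, -0.7, -2.8]
grip_width: 0.053
grasp_force: 63.3
t 5.8 d [ 0.0019 -0.0067  0.0967] rv [0.001 0.    0.009] q [ 0.49  0.45 -0.07  1.71  0.04  0.98  1.55] F [ 0.2 -0.6 -2. ]
```

View pics/s3.png

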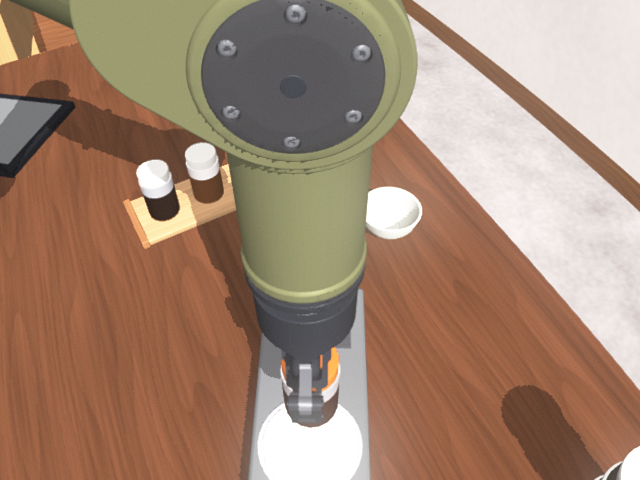

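The side view shows the jar upright in the gripper at (310,395), just above the pad at (310,445), with the white jars and bowl undisturbed. Next I lower it.

```bash
python3 nudge.py '[[[0.002, -0.006, 0.015, 0, 0, 0.009], [0.002, -0.006, 0.04, 0, 0, 0.009], [0.002, -0.006, 0.065, 0, 0, 0.009], [0.002, -0.006, 0.08, 0, 0, 0.009], [0.002, -0.006, 0.087, 0, 0, 0.009], [0.002, -0.006, 0.087, 0, 0, 0.009], [0.002, -0.006, 0.087, 0, 0, 0.009], [0.002, -0.006, 0.087, 0, 0, 0.009]]]'
python3 - <<'E'
from h import *
delta(.499,-.274,.09,64.5)
E
```

```text
time: 6.6
tcp_pos: [0.4993, -0.2749, 0.1056]
orientation: [0.221, 0.975, -0.0, 0.001]
wrist_force: [-1.0, 0.4, -1.4]
grip_width: 0.053
grasp_force: 63.3
t 6.6 d [0.0006 0.0007 0.0156] rv [-0.     0.002 -0.002] q [ 0.5   0.55 -0.06  1.82  0.05  0.78  1.54] F [-1.   0.4 -1.4]
```

Well centred. Now creep down to contact.

```bash
python3 nudge.py '[[[0, 0, 0.003, 0, 0, 0], [0, 0, 0.006, 0, 0, 0], [0, 0, 0.009, 0, 0, 0], [0, 0, 0.011, 0, 0, 0], [0, 0, 0.012, 0, 0, 0], [0, 0, 0.012, 0, 0, 0], [0, 0, 0.012, 0, 0, 0]]]'
python3 nudge.py '[[[0, 0, 0.001, 0, 0, 0], [0, 0, 0.002, 0, 0, 0], [0, 0, 0.002, 0, 0, 0], [0, 0, 0.002, 0, 0, 0]]]'
```

```text
time: 7.3
tcp_pos: [0.4986, -0.2747, 0.0925]
orientation: [0.222, 0.975, -0.0, -0.0]
wrist_force: [-0.1, -0.2, -1.8]
grip_width: 0.0528
grasp_force: 63.3
time: 7.7
tcp_pos: [0.4986, -0.2747, 0.0905]
orientation: [0.222, 0.975, 0.0, -0.0]
wrist_force: [-0.7, 0.4, -2.5]
grip_width: 0.0529
grasp_force: 63.3
```

```bash
for i in 1 2 3; do python3 nudge.py '[[[0, 0, 0.0005, 0, 0, 0], [0, 0, 0.001, 0, 0, 0], [0, 0, 0.001, 0, 0, 0]]]' | grep -E 'tcp_pos|force'; done
```

```text
tcp_pos: [0.4986, -0.2747, 0.0899]
wrist_force: [-1.4, 1.1, 2.8]
grasp_force: 63.5
tcp_pos: [0.4986, -0.2747, 0.0899]
wrist_force: [-4.1, 1.9, 12.6]
grasp_force: 64.5
tcp_pos: [0.4986, -0.2747, 0.0898]
wrist_force: [-7.3, 3.9, 22.1]
grasp_force: 65.4
```

```bash
python3 nudge.py '[[[0, 0, -0.001, 0, 0, 0], [0, 0, -0.002, 0, 0, 0], [0, 0, -0.002, 0, 0, 0]]]' | grep -E 'tcp_pos|force'; python3 nudge.py '[[[0, 0, 0, 0, 0, 0], [0, 0, 0, 0, 0, 0], [0, 0, 0, 0, 0, 0], [0, 0, 0, 0, 0, 0], [0, 0, 0, 0, 0, 0], [0, 0, 0, 0, 0, 0], [0, 0, 0, 0, 0, 0], [0, 0, 0, 0, 0, 0]]]' 0.085
python3 - <<'E'
from h import *
a,c=snap("wrist","w4.png")
E
```

```text
tcp_pos: [0.4986, -0.2748, 0.0899]
wrist_force: [-1.6, 1.3, 7.4]
grasp_force: 63.7
time: 9.7
tcp_pos: [0.4985, -0.2747, 0.0895]
orientation: [0.222, 0.975, -0.0, -0.0]
wrist_force: [-0.1, 0.9, -0.8]
grip_width: 0.0852
grasp_force: 0.0
```

View pics/w4.png

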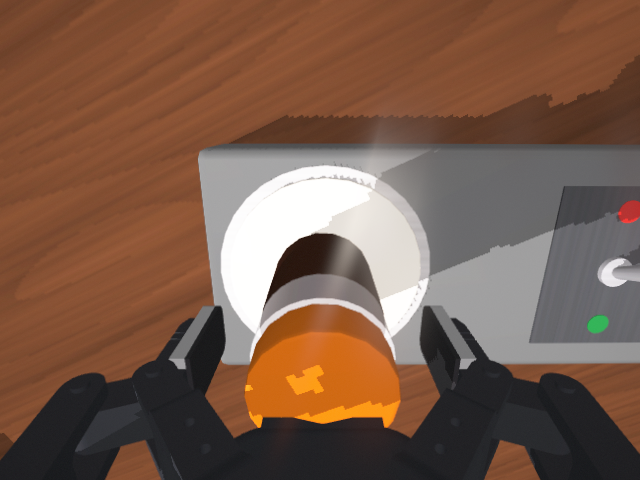

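The jar stands free and upright on the middle of the pad, at (325,350). The bat is at (620,270), with red at (630,211) and green at (598,324). I'll back off straight up.

```bash
python3 nudge.py '[[[0, 0, -0.005, 0, 0, 0], [0, 0, -0.02, 0, 0, 0], [0, 0, -0.05, 0, 0, 0], [0, 0, -0.085, 0, 0, 0], [0, 0, -0.115, 0, 0, 0], [0, 0, -0.13, 0, 0, 0], [0, 0, -0.13, 0, 0, 0]]]'
python3 - <<'E'
from h import *
a,c=snap("side","s5.png")
delta(.532,-.101,.21,64.5)
E
```

```text
time: 10.45
tcp_pos: [0.4997, -0.2753, 0.2224]
orientation: [0.222, 0.975, -0.001, 0.003]
wrist_force: [-0.8, -0.1, -1.0]
grip_width: 0.0847
grasp_force: 0.0
t 10.5 d [0.0454 0.1711 0.0104] rv [-0.     0.002 -0.002] q [ 0.51  0.42 -0.07  1.67  0.03  1.05  1.55] F [-0.  -0.2 -0.1]
```

```bash
python3 nudge.py '[[[0.005, 0.015, 0, 0, 0, 0], [0.015, 0.05, 0, 0, 0, 0], [0.025, 0.09, 0, 0, 0, 0], [0.035, 0.13, 0, 0, 0, 0], [0.042, 0.155, 0.005, 0, 0, 0], [0.045, 0.17, 0.01, 0, 0, 0], [0.045, 0.171, 0.01, 0, 0, 0], [0.045, 0.171, 0.01, 0, 0, 0], [0.045, 0.171, 0.01, 0, 0, 0]]]' 0
python3 - <<'E'
from h import *
a,c=snap("wrist","w6.png")
for n in('green','red'):
    (ce,r),A,k=blob(a,*(((45,120,60),(80,255,255)) if n=='green' else ((0,150,120),(4,255,255))),(0,0,640,480)); print(n,ce,r,onz(c,*ce,.045))
delta(.532,-.101,.065,64.5)
E
```

```text
time: 11.4
tcp_pos: [0.5314, -0.1021, 0.2092]
orientation: [0.222, 0.975, -0.0, -0.0]
wrist_force: [-0.4, 0.1, 0.7]
grip_width: -0.0001
grasp_force: 0.0Traceback (most recent call last):
  File "<stdin>", line 4, in <module>
  File "h.py", line 17, in blob
    c=max(cs,key=cv2.contourArea); return cv2.minEnclosingCircle(c),cv2.contourArea(c),c
ValueError: max() iterable argument is empty
```

View pics/w6.png

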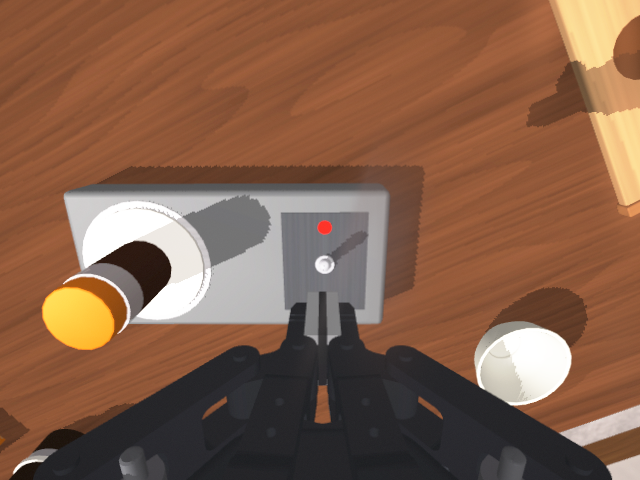

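The bat tip is at (325,265), in line with the shut fingers at x≈322. The jar stands on the pad. I'll lower on the red side of the bat.

```bash
python3 nudge.py '[[[0, 0, 0.015, 0, 0, 0], [0, 0, 0.045, 0, 0, 0], [0, 0, 0.08, 0, 0, 0], [0, 0, 0.11, 0, 0, 0], [0, 0, 0.13, 0, 0, 0], [0, 0, 0.14, 0, 0, 0], [0, 0, 0.143, 0, 0, 0], [0, 0, 0.143, 0, 0, 0], [0, 0, 0.143, 0, 0, 0]]]'
python3 - <<'E'
from h import *
a,c=snap("side","s7.png"); cv2.imwrite('pics/s7c.png',cv2.resize(a[240:480,200:420],None,fx=2,fy=2)[:,:,::-1])
delta(.532,-.101,.065,64.5); delta(.5725-.0108,-.1205+.0052,.065,64.5)
E
```

```text
time: 12.35
tcp_pos: [0.5326, -0.1014, 0.0675]
orientation: [0.222, 0.975, -0.0, 0.001]
wrist_force: [-0.0, -0.9, -0.8]
grip_width: -0.0002
grasp_force: 0.0
t 12.4 d [0.0006 0.     0.0026] rv [ 0.     0.002 -0.002] q [ 0.2   0.57 -0.09  1.93  0.08  0.65  1.19] F [ 0.5 -0.6 -0. ]
t 12.4 d [-0.0323 -0.      0.0026] rv [ 0.     0.002 -0.002] q [ 0.2   0.57 -0.09  1.93  0.08  0.65  1.19] F [ 0.5 -0.6 -0. ]
```

View pics/s7c.png

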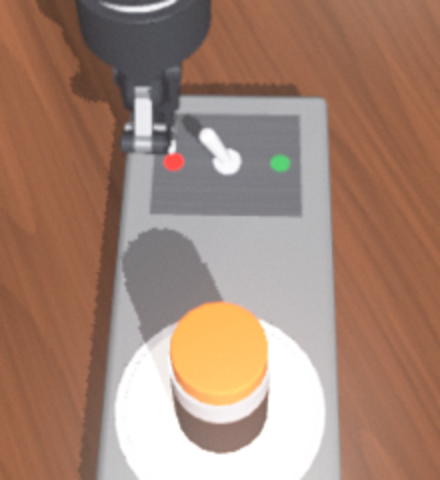

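The crop shows the fingers at (145,130), to the red side of the bat at (215,140). The jar is upright in the middle of the pad. Now push.

```bash
python3 nudge.py '[[[-0.005, 0, 0, 0, 0, 0], [-0.01, 0, 0, 0, 0, 0], [-0.014, 0, 0, 0, 0, 0], [-0.018, 0, 0, 0, 0, 0], [-0.022, 0, 0, 0, 0, 0], [-0.025, 0, 0, 0, 0, 0], [-0.028, 0, 0, 0, 0, 0], [-0.031, 0, 0, 0, 0, 0], [-0.033, 0, 0, 0, 0, 0], [-0.034, 0, 0, 0, 0, 0], [-0.034, 0, 0, 0, 0, 0]]]'
python3 - <<'E'
from h import *
a,c=snap("side","s8.png"); cv2.imwrite('pics/s8c.png',cv2.resize(a[240:480,200:420],None,fx=2,fy=2)[:,:,::-1])
E
```

```text
time: 13.5
tcp_pos: [0.5627, -0.1159, 0.0665]
orientation: [0.222, 0.975, -0.0, 0.0]
wrist_force: [0.9, -0.3, -0.4]
grip_width: -0.0
grasp_force: 0.0
```

View pics/s8c.png

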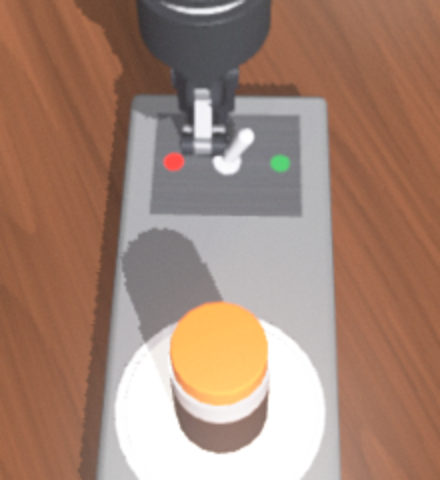

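The bat now leans to green, at (245,140). I'll back off toward red, then go up.

```bash
python3 nudge.py '[[[0.01, 0, 0, 0, 0, 0], [0.025, 0, 0, 0, 0, 0], [0.034, 0, -0.01, 0, 0, 0], [0.034, 0, -0.04, 0, 0, 0], [0.034, 0, -0.08, 0, 0, 0], [0.034, 0, -0.12, 0, 0, 0], [0.034, 0, -0.15, 0, 0, 0], [0.034, 0, -0.17, 0, 0, 0], [0.034, 0, -0.17, 0, 0, 0], [0.034, 0, -0.17, 0, 0, 0], [0.034, 0, -0.17, 0, 0, 0]]]'
python3 - <<'E'
from h import *
a,c=snap("side","s9.png"); print(np.round(monitor.observe()["dq"],3))
E
```

```text
time: 14.65
tcp_pos: [0.531, -0.1008, 0.2357]
orientation: [0.221, 0.975, -0.0, -0.001]
wrist_force: [-0.3, -0.6, -0.2]
grip_width: -0.0
grasp_force: 0.0
[-0.001  0.005 -0.002 -0.006 -0.     0.002 -0.   ]
```

View pics/s9.png

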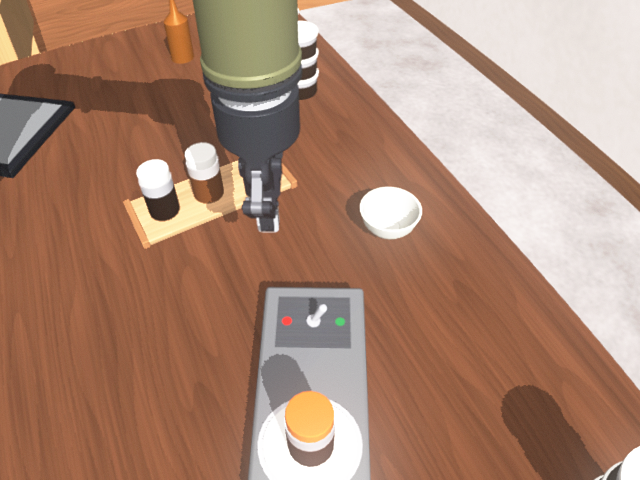

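The bat leans to green at (320,310) and the jar stands in the middle of the pad at (310,430). The white jars and bowl haven't moved, and the gripper is clear.

```bash
python3 -c "from plant import env, camrig, monitor, job; print(job.sign_off())"
```

```text
the job is handed in; nothing more can be done
None
```

The orange-lidded jar stands upright in the middle of the light pad, the toggle is flipped to the green side and stays there, the white-lidded jars and bowl are where they were, and the job was handed in at about 14.7 s with the gripper clear.

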